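# Set out the stacked sauce pots on their saucers

## Task

Take the tower of four blue sauce pots apart from the top down, one pot at a time, and stand each upright in the wooden saucer of its own size (the smallest pot in the smallest saucer, and so on), with its foot fully down in the well. Set the pots down gently, without dropping or tipping any, and leave the salt shaker and the kitchen timer where they stand.

Things in the scene. Friction and masses are not known exactly. Their poses are not given: they have to be found in the camera images.
- pot_small: smallest of four loose blue ceramic sauce pots: 35 mm across its straight wall (20 mm up to the rim), 52 mm tall, tapering below to a rounded foot 27 mm across; bowl 16 mm deep, rim wall 3.5 mm; starts on top of the tower. Each pot stands 16 mm deep in the one below, so 36 mm of it shows. 0.05 to 0.25 kg. Origin: centre of the underside; z up its axis.
- pot_medium: second smallest of four loose blue ceramic sauce pots: 46 mm across its straight wall (20 mm up to the rim), 52 mm tall, tapering below to a rounded foot 38 mm across; bowl 16 mm deep, rim wall 3.5 mm; starts in the mouth of the next wider pot. Each pot stands 16 mm deep in the one below, so 36 mm of it shows. 0.05 to 0.25 kg. Origin: centre of the underside; z up its axis.
- pot_large: second largest of four loose blue ceramic sauce pots: 57 mm across its straight wall (20 mm up to the rim), 52 mm tall, tapering below to a rounded foot 49 mm across; bowl 16 mm deep, rim wall 3.5 mm; starts in the mouth of the next wider pot. Each pot stands 16 mm deep in the one below, so 36 mm of it shows. 0.05 to 0.25 kg. Origin: centre of the underside; z up its axis.
- pot_largest: largest of four loose blue ceramic sauce pots: 68 mm across its straight wall (20 mm up to the rim), 52 mm tall, tapering below to a rounded foot 60 mm across; bowl 16 mm deep, rim wall 3.5 mm; starts at the bottom of the tower, on the worktop. Each pot stands 16 mm deep in the one below, so 36 mm of it shows. 0.05 to 0.25 kg. Origin: centre of the underside; z up its axis.
- saucer_small: wooden saucer for the smallest pot, fixed to the worktop: a round dish 55 mm across its mouth, 16 mm tall, with a flat well floor 4 mm above the worktop, 31 mm across, whose sloping wall widens to 45 mm at the top and centres the foot. Origin: centre of the underside; z up.
- saucer_medium: wooden saucer for the second smallest pot, fixed to the worktop: a round dish 66 mm across its mouth, 16 mm tall, with a flat well floor 4 mm above the worktop, 42 mm across, whose sloping wall widens to 56 mm at the top and centres the foot. Origin: centre of the underside; z up.
- saucer_large: wooden saucer for the second largest pot, fixed to the worktop: a round dish 77 mm across its mouth, 16 mm tall, with a flat well floor 4 mm above the worktop, 53 mm across, whose sloping wall widens to 67 mm at the top and centres the foot. Origin: centre of the underside; z up.
- saucer_largest: wooden saucer for the largest pot, fixed to the worktop: a round dish 88 mm across its mouth, 16 mm tall, with a flat well floor 4 mm above the worktop, 64 mm across, whose sloping wall widens to 78 mm at the top and centres the foot. Origin: centre of the underside; z up.
- salt_shaker: salt shaker, a bystander, 44 mm across and 90 mm tall, standing loose; origin at the centre of its underside, z up
- kitchen_timer: green and cream kitchen timer, a bystander, 66 mm across and 66 mm tall, standing loose; origin at the centre of its underside, z up

How it is judged:
On the way, in this order (a step that is already met when the one before it is completed fails the run):
1. the small pot is seated in its own saucer and let go (horizontal distance between pot_small and saucer_small below 0.006 m and z of pot_small in the frame of saucer_small between 0.001 and 0.0075 m and angle between pot_small's own z axis and vertical below 0.08 rad and contact force between the fingers and pot_small below 0.1 N and linear speed of pot_small below 0.02 m/s), for 0.2 s.
2. the medium pot is seated in its own saucer and let go (horizontal distance between pot_medium and saucer_medium below 0.006 m and z of pot_medium in the frame of saucer_medium between 0.001 and 0.0075 m and angle between pot_medium's own z axis and vertical below 0.08 rad and contact force between the fingers and pot_medium below 0.1 N and linear speed of pot_medium below 0.02 m/s), for 0.2 s.
3. the large pot is seated in its own saucer and let go (horizontal distance between pot_large and saucer_large below 0.006 m and z of pot_large in the frame of saucer_large between 0.001 and 0.0075 m and angle between pot_large's own z axis and vertical below 0.08 rad and contact force between the fingers and pot_large below 0.1 N and linear speed of pot_large below 0.02 m/s), for 0.2 s.
4. the largest pot is seated in its own saucer and let go (horizontal distance between pot_largest and saucer_largest below 0.006 m and z of pot_largest in the frame of saucer_largest between 0.001 and 0.0075 m and angle between pot_largest's own z axis and vertical below 0.08 rad and contact force between the fingers and pot_largest below 0.1 N and linear speed of pot_largest below 0.02 m/s), for 0.2 s.
At the end, for the whole second after the job is handed in: each of the four pots stands in the saucer of its own size: centred within 6 mm, its underside 1 to 7.5 mm above the worktop (the well floor is at 4 mm), upright within 0.08 rad, at rest and released (all of step 1 and all of step 2 and all of step 3 and all of step 4); the robot touches nothing.
It fails at once if a pot is tipped over (angle between any of pot_small, pot_medium, pot_large, pot_largest's own z axis and vertical above 0.6 rad).
It fails at once if a pot is dropped instead of set down (moves faster than 0.6 m/s while not held) ((linear speed of pot_small above 0.6 m/s and contact force between the fingers and pot_small below 0.05 N) or (linear speed of pot_medium above 0.6 m/s and contact force between the fingers and pot_medium below 0.05 N) or (linear speed of pot_large above 0.6 m/s and contact force between the fingers and pot_large below 0.05 N) or (linear speed of pot_largest above 0.6 m/s and contact force between the fingers and pot_largest below 0.05 N)).
It fails at once if the salt shaker or the kitchen timer is pushed more than 20 mm away or knocked over (distance of any of salt_shaker, kitchen_timer from where it was at the start of the episode above 0.02 m or angle between any of salt_shaker, kitchen_timer's own z axis and vertical above 0.5 rad).
It also fails if it takes over 128 s, if anything falls off the work surface, if the arm or the gripper's body presses on something with over 40 N, if the wrist force passes 120 N, or if a joint passes its speed limit or range.

## Robot

A 6-joint arm with a two-finger parallel gripper is mounted at the origin on a cart in front of the work surface, level with it; the furniture and walls round the work are solid. World frame = base frame: x ahead of the robot, y to its left, z up, the work surface at z = 0. Lengths are in m, angles in rad, forces in N, time in s.
With the tool pointing down it reaches from about 0.35 to 0.775 m from the base axis. Payload 5.5 kg.
Tool frame: the origin (TCP) lies midway between the tips of the shut fingers; the grasp point (between the pads) lies 19 mm behind it (env.hold_point_z is the distance from the TCP to the grasp point, in m); z points along the fingers, y is the line along which they close (so a half turn about z gives the same grasp; the last joint's range is limited). The gripper opens to 85 mm and grips with 20 to 120 N. Pads are 22 mm wide; open, the fingers measure 114 mm over their backs; the gripper's body (76 mm by 85 mm) begins 54 mm behind the grasp point. The pads swing forward as they close: fully open they stand 13 mm farther back than shut.
Start: joints at [-1.248, 0.313, 0.046, 1.304, 0, 1.431], TCP at [0.257, -0.515, 0.231] pointing down, gripper open.
Joint ranges: [-2.76, 2.76], [-0.86, 1.69], [-1.03, 1.26], [-2.2, 2.34], [-1.47, 1.5], [-3.14, 3.14]. Speed limits (rad/s): [2.57, 2.57, 3.14, 3.14, 3.14, 3.14].

## Interface

Orientations are given as a unit quaternion [w, x, y, z].
In Python, from workcell import env, read_camera gives the robot as it stands. The module is installed in compiled form; this text tells all that it offers.
- The arm moves only by the tool carry_out, never from a script. Its argument "moves" is a list of rows, each an object of numbers: "tx", "ty", "tz": the shift along the world's x, y, z in cm; "wx", "wy", "wz": the turn, a rotation vector about the world's x, y, z in rad; "claw": the closure, from -1 (fully open) to 1 (shut). A call has 1 to 8 rows; each row shifts and turns the commanded pose from where the row before left it; what a row does not reach is not made up. A row lasts 1/8 s, in which the tool goes at most 62.5 mm and 10.7 degrees, less where a joint would pass 70% of its speed; a pose out of reach is approached as far as the arm can. A call is refused whole if a number of a shift passes 6.25 or a number of a turn 0.188, either way. A call with a gripper value outside its range is refused whole. The fingers move at their own pace and stop on an object; "newtons" is the grip in N (left out, the last holds). Time passes only in rows, so rows that do not move let the fingers close. It gives the time, the measured TCP pose, the force, the opening and the grip force at its end, in the units of the state.
- env.get_state(): the state, without advancing time (a new reading comes with each control period).
- read_camera(name): name is "scene" or "top" or "wrist"; returns a dict with "image" (480x640x3 uint8, blue, green, red), "z_map" (480x640 float32, m along the optical axis (not along the pixel's ray), 0 where there is no reading), "fx", "fy", "cx", "cy" (pixels), "k1" (the pictures are not rectified: a ray, as slopes to the right and down, at radius r is drawn at 1 + k1 r^2 times it, then the intrinsics apply), "camera_from_world" (4x4, takes a point from world to camera coordinates); the wrist camera has in their place "hand_eye" (4x4, takes a point from camera to tool coordinates, whose origin is the TCP and whose axes are the flange's). Camera axes: x right, y down, z forward; pixel columns grow to the right and rows downward; lengths in m; the calibration is good to about 2 mm. A picture is of the moment at which its call begins: read the wrist's pose just before it.
- env.hand_in(): hands the job in; it is judged then, once.
The state is a dict: "clock": time; "joint_pos": joint angles; "qvel": joint speeds; "tau": joint torques, N m; "tcp_pos": TCP position; "orientation": TCP orientation; "wrist_force": force on the tool from outside, world axes, zero at the start; "ft_torque": the same for the moment, N m; "finger_gap": finger opening in m; "grip_force": force on a finger pad.
Only numpy, scipy, OpenCV 4.12 (cv2) and the standard library are available. Lean on these libraries where they do the work, as an engineer would, in place of code of your own. Each camera call takes 0.05 s, during which the arm holds its last target. There are 200 camera calls.

## Working session

There is one attempt and no reset: what is moved stays moved. The work goes in short steps, Python scripts to look and compute and a tool call to move; the robot and the scene stay as the last step left them, time stands still between calls to the robot, and variables do not carry over. Pictures are saved under pics/ and viewed, at most 14 in all, crops included, and the job is handed in when it is done.

Besides the shell and the picture viewer there is one more tool, called after "Emit:" as a command line: name --argument value ..., lists and objects as JSON in quotes. carry_out: Moves the arm, as the interface text tells. Its arguments: {"type":"object","properties":{"moves":{"type":"array","items":{"type":"object","properties":{"tx":{"type":"number"},"ty":{"type":"number"},"tz":{"type":"number"},"wx":{"type":"number"},"wy":{"type":"number"},"wz":{"type":"number"},"claw":{"type":"number"}}}},"newtons":{"type":"number"}},"required":["moves"]}

```bash
mkdir -p pics
cat > h.py <<'E'
import numpy as np, cv2
from workcell import env, read_camera
def world(c, u, v, z=None):
    """pixel -> world via depth (z None) or the plane of world height z"""
    K=np.array([[c['fx'],0,c['cx']],[0,c['fy'],c['cy']],[0,0,1]])
    s=cv2.undistortPoints(np.array([[[u,v]]],float),K,np.array([c['k1'],0,0,0.]))[0,0]
    M=np.linalg.inv(c['camera_from_world']); d=M[:3,:3]@[s[0],s[1],1]; o=M[:3,3]
    t=c['z_map'][int(v),int(u)] if z is None else (z-o[2])/d[2]
    return o+t*d
E
python3 - <<'E'
from h import *
print(env.get_state())
for n in ("top","scene"):
    c=read_camera(n); cv2.imwrite(f"pics/{n}1.png",c['image']); np.save(f"{n}1.npy",c,allow_pickle=True)
    print(n,{k:c[k] for k in ('fx','k1','camera_from_world')})
E
```

```text
{'clock': 0.0, 'joint_pos': array([-1.24758494e+00,  3.13999884e-01,  4.49960905e-02,  1.30361408e+00,
        5.10752300e-05,  1.43122710e+00]), 'qvel': array([ 0.00021119,  0.00112629,  0.00025562, -0.00107375,  0.00070345,
        0.00127364]), 'tau': array([-1.44128691e-03, -4.80617917e+01,  2.98536980e+01,  1.91555510e-02,
       -5.94718076e-04,  6.13749009e-06]), 'tcp_pos': array([ 0.2565604 , -0.51402275,  0.23041617]), 'orientation': array([-9.09278567e-04,  9.73348097e-01,  2.29330880e-01, -5.80807337e-05]), 'wrist_force': array([0.16539505, 0.21436941, 0.45261233]), 'ft_torque': array([ 0.00357569, -0.01185459,  0.00595264]), 'grip_force': 0.0, 'finger_gap': 0.0852126601056808}
top {'fx': 527.1648470734718, 'k1': -0.03490359268210244, 'camera_from_world': array([[-0.01973777, -0.99969849,  0.01460659, -0.03000794],
       [-0.99228141,  0.01779824, -0.12272254,  0.61252852],
       [ 0.12242556, -0.01691611, -0.99233353,  1.19884478],
       [ 0.        ,  0.        ,  0.        ,  1.        ]])}
scene {'fx': 456.02349668364303, 'k1': -0.006065872809966059, 'camera_from_world': array([[-0.86237787, -0.5061733 ,  0.00964335,  0.49075304],
       [-0.3459689 ,  0.57531413, -0.74116069,  0.28629036],
       [ 0.36960779, -0.64249688, -0.6712584 ,  0.86534637],
       [ 0.        ,  0.        ,  0.        ,  1.        ]])}
```

View pics/top1.png

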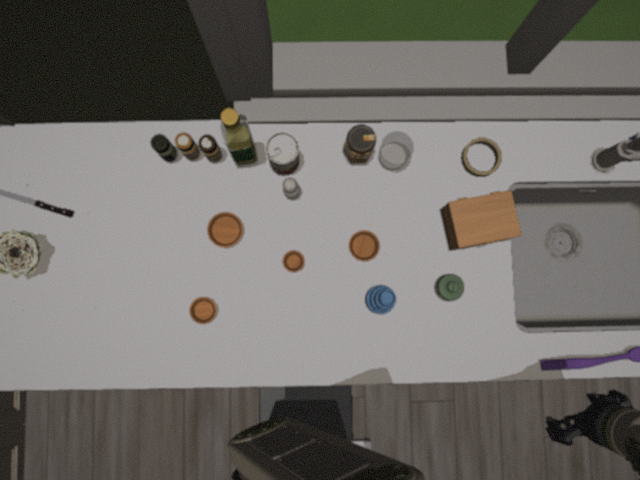

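View pics/scene1.png

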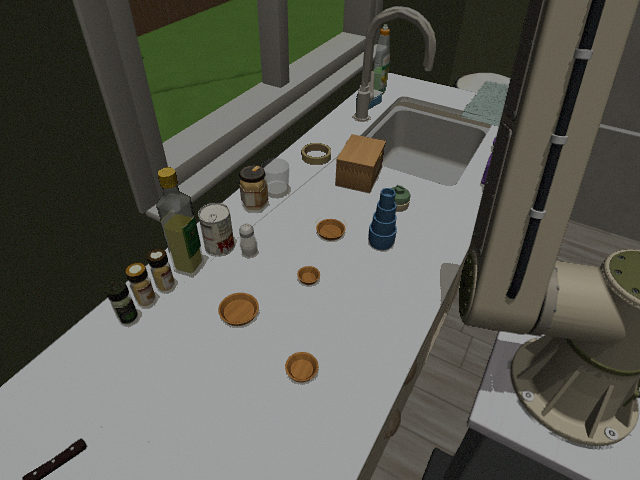

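```bash
cat > m.py <<'E'
from h import *
def blobs(c,which):
    hsv=cv2.cvtColor(c['image'],cv2.COLOR_BGR2HSV)
    lo,hi={'wood':((3,110,50),(18,255,255)),'blue':((95,90,30),(115,255,255)),'green':((40,50,30),(90,255,255))}[which]
    m=cv2.morphologyEx(cv2.inRange(hsv,lo,hi),cv2.MORPH_OPEN,np.ones((3,3)))
    cs,_=cv2.findContours(m,cv2.RETR_EXTERNAL,cv2.CHAIN_APPROX_NONE)
    return [k for k in cs if cv2.contourArea(k)>60]
E
python3 - <<'E'
from m import *
print(env.hold_point_z)
for n in ("top","scene"):
    c=np.load(n+"1.npy",allow_pickle=True).item()
    for w,z in (('wood',.016),('blue',.05)):
        for k in blobs(c,w):
            P=np.array([world(c,*p[0],z)[:2] for p in k]).astype(np.float32)
            if abs(P).max()>1: continue
            e=cv2.fitEllipse(P); print(n,w,np.round(e[0],4),np.round(e[1],4),cv2.boundingRect(k))
c=np.load("top1.npy",allow_pickle=True).item()
for (u,v) in ((386,298),(381,299),(450,287),(291,187)): print(u,v,world(c,u,v))
# tower top: points by depth
B=[];v,u=np.mgrid[270:330,355:410]
W=np.array([[world(c,a,b) for a in range(355,410)] for b in range(270,330)])
for zlo,zhi in ((.148,.17),(.115,.134),(.08,.095),(.044,.06)):
    s=(W[...,2]>zlo)&(W[...,2]<zhi); p=W[s]; print(zlo,s.sum(),p.min(0),p.max(0),np.median(p[:,2]))
E
```

```text
0.0187
top wood [0.4596 0.2276] [0.0568 0.0581] (191, 298, 25, 25)
top wood [0.5716 0.0137] [0.0459 0.0462] (284, 251, 20, 20)
top wood [ 0.6055 -0.1551] [0.0665 0.0678] (350, 231, 28, 29)
top wood [0.6499 0.1766] [0.0795 0.0801] (208, 213, 34, 34)
top wood [ 0.6647 -0.4489] [0.1271 0.1891] (448, 192, 73, 56)
top blue [ 0.4767 -0.185 ] [0.0593 0.0632] (366, 286, 29, 27)
scene wood [0.457  0.2299] [0.0611 0.0622] (285, 352, 33, 30)
scene wood [0.6469 0.1783] [0.0834 0.0844] (218, 293, 41, 32)
scene wood [0.5682 0.016 ] [0.0496 0.0514] (298, 266, 22, 17)
scene wood [ 0.6027 -0.1529] [0.0707 0.0726] (317, 219, 28, 19)
scene wood [ 0.6848 -0.4901] [0.129  0.3274] (336, 135, 49, 56)
scene blue [ 0.4826 -0.2115] [0.0558 0.2723] (370, 188, 26, 62)
386 298 [ 0.47712472 -0.18535498  0.14346964]
381 299 [ 0.4749813  -0.17204093  0.16239405]
450 287 [ 0.50045129 -0.34633787  0.05820692]
291 187 [0.73347678 0.01443109 0.08930005]
0.148 100 [ 0.46012743 -0.20515664  0.14832728] [ 0.49356682 -0.16988033  0.16490289] 0.1583898855219551
0.115 91 [ 0.45372265 -0.20966812  0.11538242] [ 0.49699029 -0.16469364  0.13304889] 0.12327266873869114
0.08 97 [ 0.4491719  -0.20972538  0.08121669] [ 0.50492866 -0.15969326  0.09410143] 0.08726800614375474
0.044 103 [ 0.44436517 -0.21431713  0.04491922] [ 0.50865016 -0.15267459  0.05899077] 0.051086411071107785
```

Run:
```python
import cv2
i=cv2.imread("pics/top1.png"); cv2.imwrite("pics/crop1.png",cv2.resize(i[270:330,350:420],None,fx=9,fy=9,interpolation=cv2.INTER_CUBIC))
```

```text
(no output)
```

View pics/crop1.png

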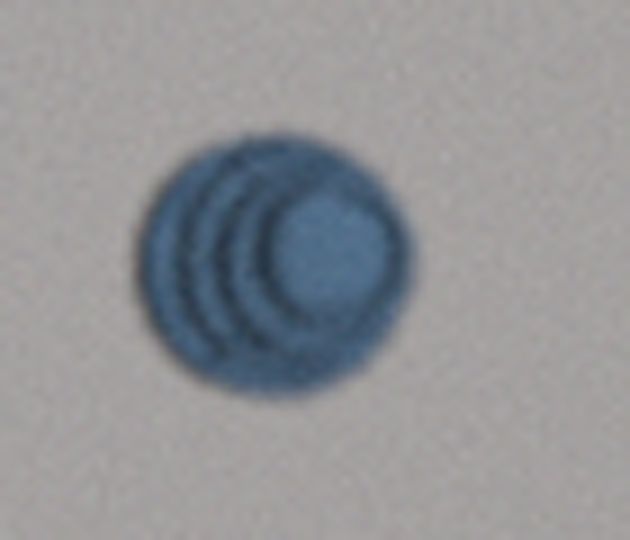

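Emit:
carry_out --moves '[{"tx": 2.5,"ty": 3.5,"tz": 3,"wz": 0.138,"claw": -1},{"tx": 2.75,"ty": 4.1,"tz": 2,"wz": 0.138},{"tx": 2.75,"ty": 4.1,"tz": 2,"wz": 0.138},{"tx": 2.75,"ty": 4.1,"tz": 2,"wz": 0.138},{"tx": 2.75,"ty": 4.1,"tz": 1,"wz": 0.138},{"tx": 2.75,"ty": 4.1,"wz": 0.138},{"tx": 2.75,"ty": 4.1,"wz": 0.138},{"tx": 2.75,"ty": 4.1,"wz": 0.138}]' --newtons 25

```text
invalid input at $.moves[0]: expected keys tx, ty, tz, wx, wy, wz, claw
```

Emit:
carry_out --moves '[{"tx": 2.5,"ty": 3.5,"tz": 3,"wx": 0,"wy": 0,"wz": 0.138,"claw": -1},{"tx": 2.75,"ty": 4.1,"tz": 2,"wx": 0,"wy": 0,"wz": 0.138,"claw": -1},{"tx": 2.75,"ty": 4.1,"tz": 2,"wx": 0,"wy": 0,"wz": 0.138,"claw": -1},{"tx": 2.75,"ty": 4.1,"tz": 2,"wx": 0,"wy": 0,"wz": 0.138,"claw": -1},{"tx": 2.75,"ty": 4.1,"tz": 1,"wx": 0,"wy": 0,"wz": 0.138,"claw": -1},{"tx": 2.75,"ty": 4.1,"tz": 0,"wx": 0,"wy": 0,"wz": 0.138,"claw": -1},{"tx": 2.75,"ty": 4.1,"tz": 0,"wx": 0,"wy": 0,"wz": 0.138,"claw": -1},{"tx": 2.75,"ty": 4.1,"tz": 0,"wx": 0,"wy": 0,"wz": 0.138,"claw": -1}]' --newtons 25

```text
clock: 1.1
tcp_pos: [0.4748, -0.191, 0.3311]
orientation: [-0.0, 0.707, 0.707, -0.0]
wrist_force: [0.5, -0.7, 1.1]
finger_gap: 0.0854
grip_force: 0.0
```

```bash
cat >> h.py <<'E'
from scipy.spatial.transform import Rotation as R
def tool():
    s=env.get_state(); T=np.eye(4); T[:3,:3]=R.from_quat(s['orientation'],scalar_first=True).as_matrix(); T[:3,3]=s['tcp_pos']; return s,T
def wrist(name=None):
    s,T=tool(); c=read_camera("wrist"); c['camera_from_world']=np.linalg.inv(T@c['hand_eye'])
    if name: cv2.imwrite(f"pics/{name}.png",c['image'])
    return c
E
python3 - <<'E'
from h import *
s,T=tool(); print(s['clock'],T.round(4),s['joint_pos'].round(3))
c=wrist("w1"); print(c['hand_eye'].round(3),c['fx']); np.save("w1.npy",c,allow_pickle=True)
E
```

```text
1.1 [[-5.000e-04  1.000e+00 -3.000e-04  4.748e-01]
 [ 1.000e+00  5.000e-04  1.000e-04 -1.910e-01]
 [ 1.000e-04 -3.000e-04 -1.000e+00  3.311e-01]
 [ 0.000e+00  0.000e+00  0.000e+00  1.000e+00]] [-0.54   0.181  0.115  1.505 -0.     1.031]
[[ 0.    -0.953 -0.304  0.077]
 [ 1.     0.    -0.    -0.   ]
 [ 0.    -0.304  0.953 -0.144]
 [ 0.     0.     0.     1.   ]] 370.587143611842
```

View pics/w1.png

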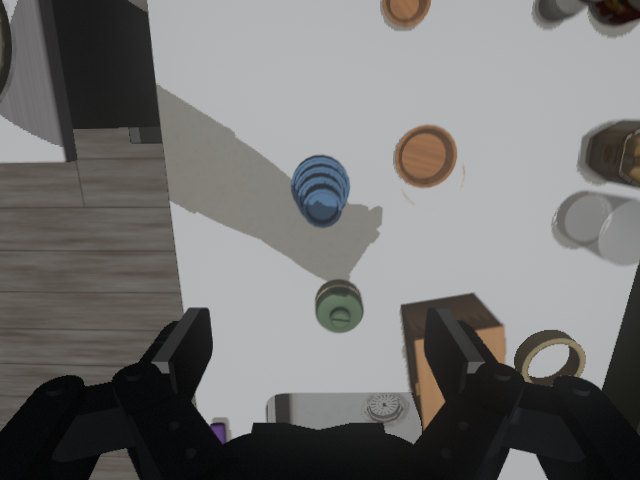

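```bash
cat >> m.py <<'E'
def rim(c,z,box,tol=.006):
    """centre of world points near height z inside box (x0,x1,y0,y1)"""
    K=np.array([[c['fx'],0,c['cx']],[0,c['fy'],c['cy']],[0,0,1]])
    v,u=np.mgrid[0:480,0:640]
    s=cv2.undistortPoints(np.stack([u,v],-1).reshape(-1,1,2).astype(float),K,np.array([c['k1'],0,0,0.]))[:,0]
    d=c['z_map'].reshape(-1,1); P=np.hstack([s*d,d,np.ones_like(d)])@np.linalg.inv(c['camera_from_world']).T
    P=P[d[:,0]>0]
    k=(abs(P[:,2]-z)<tol)&(P[:,0]>box[0])&(P[:,0]<box[1])&(P[:,1]>box[2])&(P[:,1]<box[3]); P=P[k]
    if len(P)<8: return None
    (x,y),r=cv2.minEnclosingCircle(P[:,:2].astype(np.float32))
    return np.round([x,y,r,np.median(P[:,2]),len(P)],4), np.percentile(P[:,:2],[1,99],axis=0).round(4)
E
python3 - <<'E'
from m import *
for n in ("w1","top1","scene1"):
    c=np.load(n+".npy",allow_pickle=True).item()
    for z in (.16,.124,.088,.052): print(n,z,rim(c,z,(.41,.54,-.25,-.12),.005))
c=np.load("w1.npy",allow_pickle=True).item()
for k in blobs(c,'wood'):
    P=np.array([world(c,*p[0],.016)[:2] for p in k]).astype(np.float32)
    if len(k)>5: e=cv2.fitEllipse(P); print(np.round(e[0],4),np.round(e[1],4),cv2.boundingRect(k))
E
```

```text
w1 0.16 (array([ 4.772e-01, -1.864e-01,  1.760e-02,  1.610e-01,  5.200e+02]), array([[ 0.4606, -0.2027],
       [ 0.4936, -0.1692]]))
w1 0.124 (array([ 4.759e-01, -1.861e-01,  2.280e-02,  1.252e-01,  3.560e+02]), array([[ 0.4535, -0.1989],
       [ 0.4976, -0.1638]]))
w1 0.088 (array([ 4.763e-01, -1.865e-01,  2.850e-02,  8.910e-02,  3.520e+02]), array([[ 0.4492, -0.198 ],
       [ 0.504 , -0.1585]]))
w1 0.052 (array([ 4.759e-01, -1.857e-01,  3.400e-02,  5.310e-02,  3.530e+02]), array([[ 0.4424, -0.198 ],
       [ 0.5089, -0.1522]]))
top1 0.16 (array([ 4.774e-01, -1.873e-01,  1.750e-02,  1.591e-01,  8.500e+01]), array([[ 0.4602, -0.2039],
       [ 0.4935, -0.1701]]))
top1 0.124 (array([ 4.760e-01, -1.871e-01,  2.290e-02,  1.233e-01,  7.900e+01]), array([[ 0.4538, -0.2075],
       [ 0.4969, -0.1648]]))
top1 0.088 (array([ 4.768e-01, -1.872e-01,  2.840e-02,  8.740e-02,  9.100e+01]), array([[ 0.4493, -0.2083],
       [ 0.503 , -0.1598]]))
top1 0.052 (array([ 4.764e-01, -1.864e-01,  3.390e-02,  5.130e-02,  8.800e+01]), array([[ 0.4444, -0.2102],
       [ 0.5086, -0.1528]]))
scene1 0.16 (array([ 4.746e-01, -1.861e-01,  1.960e-02,  1.577e-01,  6.600e+01]), array([[ 0.4591, -0.2038],
       [ 0.4917, -0.1692]]))
scene1 0.124 (array([ 4.753e-01, -1.849e-01,  2.420e-02,  1.222e-01,  9.600e+01]), array([[ 0.4521, -0.2028],
       [ 0.4971, -0.1631]]))
scene1 0.088 (array([ 4.728e-01, -1.850e-01,  2.990e-02,  8.700e-02,  1.130e+02]), array([[ 0.4469, -0.2052],
       [ 0.5017, -0.1565]]))
scene1 0.052 (array([ 4.738e-01, -1.834e-01,  3.450e-02,  5.010e-02,  1.380e+02]), array([[ 0.4416, -0.2066],
       [ 0.5067, -0.1506]]))
[ 0.6435 -0.5084] [0.0345 0.1358] (416, 354, 29, 74)
[ 0.7215 -0.4153] [0.0115 0.0508] (479, 331, 18, 25)
[ 0.603  -0.1524] [0.0523 0.0527] (402, 134, 44, 44)
[0.5841 0.005 ] [0.0148 0.0297] (408, 0, 22, 25)
[0.5691 0.0079] [0.0196 0.0338] (390, 0, 29, 19)
```

Emit:
carry_out --moves '[{"tx": 0.2,"ty": 0.45,"tz": -4.5,"wx": 0,"wy": 0,"wz": 0,"claw": -1},{"tx": 0,"ty": 0,"tz": -5,"wx": 0,"wy": 0,"wz": 0,"claw": -1},{"tx": 0,"ty": 0,"tz": -4.5,"wx": 0,"wy": 0,"wz": 0,"claw": -1},{"tx": 0,"ty": 0,"tz": -4,"wx": 0,"wy": 0,"wz": 0,"claw": -1},{"tx": 0,"ty": 0,"tz": -2,"wx": 0,"wy": 0,"wz": 0,"claw": -1},{"tx": 0,"ty": 0,"tz": 0,"wx": 0,"wy": 0,"wz": 0,"claw": 0.3},{"tx": 0,"ty": 0,"tz": 0,"wx": 0,"wy": 0,"wz": 0,"claw": 0.6},{"tx": 0,"ty": 0,"tz": 0,"wx": 0,"wy": 0,"wz": 0,"claw": 1}]' --newtons 30

```text
clock: 2.15
tcp_pos: [0.4772, -0.1886, 0.1328]
orientation: [0.001, 0.709, 0.706, 0.0]
wrist_force: [0.3, -0.1, 4.5]
finger_gap: 0.0342
grip_force: 29.5
```

Emit:
carry_out --moves '[{"tx": 0,"ty": 0,"tz": 0,"wx": 0,"wy": 0,"wz": 0,"claw": 1},{"tx": 0,"ty": 0,"tz": 0,"wx": 0,"wy": 0,"wz": 0,"claw": 1}]'

```text
clock: 2.4
tcp_pos: [0.4772, -0.1886, 0.1327]
orientation: [0.001, 0.709, 0.706, 0.0]
wrist_force: [0.7, 0.5, 7.0]
finger_gap: 0.034
grip_force: 30.0
```

Run:
```python
from m import *
s,T=tool(); print(s['clock'],s['tcp_pos'],s['finger_gap'],s['grip_force'],s['wrist_force'])
wrist("w2")
c=np.load("top1.npy",allow_pickle=True).item()
for n,x,y,r in (("s",.571,.014,.045),("m",.459,.228,.05),("l",.605,-.155,.05),("xl",.65,.177,.055)): print(n,rim(c,.016,(x-r,x+r,y-r,y+r),.004))
```

```text
2.4 [ 0.47715407 -0.18860041  0.13272207] 0.03404519563164167 29.98320411890745 [0.74911296 0.46358765 7.02173032]
s (array([5.71e-01, 1.38e-02, 2.67e-02, 1.51e-02, 1.42e+02]), array([[ 0.5447, -0.0119],
       [ 0.5972,  0.0382]]))
m (array([4.589e-01, 2.285e-01, 3.250e-02, 1.500e-02, 1.850e+02]), array([[0.4267, 0.1966],
       [0.4897, 0.2607]]))
l (array([ 6.052e-01, -1.556e-01,  3.790e-02,  1.510e-02,  2.120e+02]), array([[ 0.568 , -0.192 ],
       [ 0.6427, -0.1197]]))
xl (array([6.503e-01, 1.766e-01, 4.380e-02, 1.490e-02, 2.540e+02]), array([[0.6073, 0.1351],
       [0.6921, 0.2193]]))
```

View pics/w2.png

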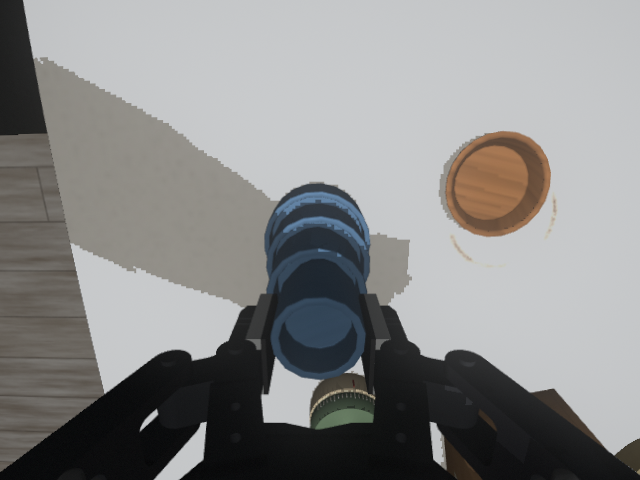

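Emit:
carry_out --moves '[{"tx": 0,"ty": 0,"tz": 0.7,"wx": 0,"wy": 0,"wz": 0,"claw": 1},{"tx": 0,"ty": 0,"tz": 1.5,"wx": 0,"wy": 0,"wz": 0,"claw": 1},{"tx": 0,"ty": 0,"tz": 2.8,"wx": 0,"wy": 0,"wz": 0,"claw": 1},{"tx": 1,"ty": 2,"tz": 0,"wx": 0,"wy": 0,"wz": 0,"claw": 1},{"tx": 2,"ty": 4.5,"tz": 0,"wx": 0,"wy": 0,"wz": 0,"claw": 1},{"tx": 2.5,"ty": 5,"tz": -2,"wx": 0,"wy": 0,"wz": 0,"claw": 1},{"tx": 2,"ty": 5,"tz": -3,"wx": 0,"wy": 0,"wz": 0,"claw": 1},{"tx": 1.9,"ty": 3.5,"tz": -3,"wx": 0,"wy": 0,"wz": 0,"claw": 1}]'

```text
clock: 3.45
tcp_pos: [0.5711, 0.0141, 0.1016]
orientation: [0.001, 0.708, 0.706, 0.001]
wrist_force: [1.3, -1.3, -1.1]
finger_gap: 0.0342
grip_force: 30.0
```

Emit:
carry_out --moves '[{"tx": 0,"ty": 0,"tz": -2,"wx": 0,"wy": 0,"wz": 0,"claw": 1},{"tx": 0,"ty": 0,"tz": 0,"wx": 0,"wy": 0,"wz": 0,"claw": 1}]'

```text
clock: 3.7
tcp_pos: [0.5689, 0.0127, 0.0801]
orientation: [-0.001, 0.708, 0.706, -0.001]
wrist_force: [-0.5, -0.4, -1.7]
finger_gap: 0.0344
grip_force: 30.1
```

Run:
```python
from m import *
s,T=tool(); print(s['clock'],s['tcp_pos'],s['finger_gap'],s['grip_force'],s['wrist_force'],s['joint_pos'].round(2))
c=wrist("w3"); t=s['tcp_pos']
for z in (.012,.016): print(rim(c,z,(.525,.617,-.03,.06),.004))
for dz in (.02,.027,.034): print(dz,rim(c,t[2]+dz,(t[0]-.017,t[0]+.017,t[1]-.03,t[1]+.03),.004))
c=read_camera("top")
for z in (.16,.124,.088,.052): print(z,rim(c,z,(.41,.54,-.25,-.12),.005))
```

```text
3.7 [0.56891738 0.01271504 0.08013312] 0.03436498364176751 30.107329320162535 [-0.46632585 -0.38812661 -1.7098502 ] [-0.12  0.39 -0.22  0.96 -0.    1.45]
(array([5.708e-01, 1.520e-02, 2.660e-02, 1.270e-02, 1.041e+03]), array([[0.5487, 0.0013],
       [0.5935, 0.0381]]))
(array([5.707e-01, 1.470e-02, 2.710e-02, 1.670e-02, 1.907e+03]), array([[ 5.450e-01, -5.000e-04],
       [ 5.966e-01,  4.060e-02]]))
0.02 (array([5.701e-01, 1.320e-02, 2.020e-02, 1.004e-01, 1.766e+03]), array([[0.5538, 0.0009],
       [0.5857, 0.0324]]))
0.027 (array([5.705e-01, 1.370e-02, 2.020e-02, 1.080e-01, 3.443e+03]), array([[ 0.5524, -0.001 ],
       [ 0.5858,  0.0324]]))
0.034 (array([5.763e-01, 1.660e-02, 1.860e-02, 1.142e-01, 2.040e+02]), array([[0.5732, 0.0011],
       [0.5859, 0.031 ]]))
0.16 None
0.124 (array([ 4.758e-01, -1.876e-01,  2.350e-02,  1.231e-01,  1.060e+02]), array([[ 0.4538, -0.2102],
       [ 0.4969, -0.1645]]))
0.088 (array([ 4.765e-01, -1.873e-01,  2.850e-02,  8.780e-02,  9.500e+01]), array([[ 0.4492, -0.2072],
       [ 0.5048, -0.1597]]))
0.052 (array([ 4.763e-01, -1.864e-01,  3.400e-02,  5.170e-02,  9.300e+01]), array([[ 0.4444, -0.2099],
       [ 0.5087, -0.153 ]]))
```

View pics/w3.png

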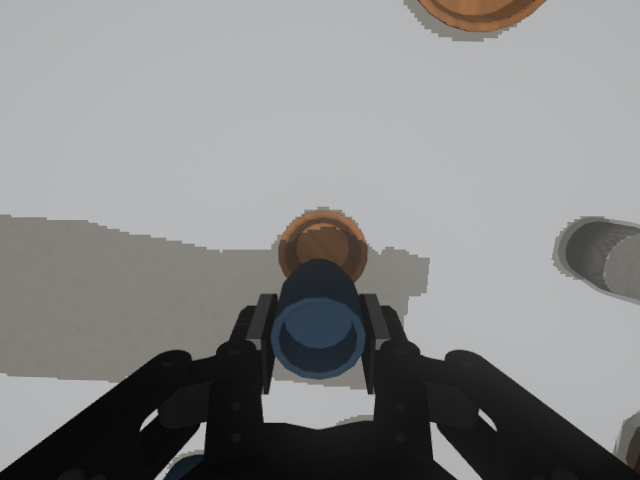

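Emit:
carry_out --moves '[{"tx": 0.2,"ty": -0.05,"tz": -2,"wx": 0,"wy": 0,"wz": 0,"claw": 1},{"tx": 0,"ty": 0,"tz": -1.8,"wx": 0,"wy": 0,"wz": 0,"claw": 1},{"tx": 0,"ty": 0,"tz": -0.8,"wx": 0,"wy": 0,"wz": 0,"claw": 1},{"tx": 0,"ty": 0,"tz": -0.3,"wx": 0,"wy": 0,"wz": 0,"claw": 1},{"tx": 0,"ty": 0,"tz": 0,"wx": 0,"wy": 0,"wz": 0,"claw": 1}]'

```text
clock: 4.42
tcp_pos: [0.5727, 0.0112, 0.0331]
orientation: [0.0, 0.709, 0.706, 0.0]
wrist_force: [0.9, -0.6, -0.2]
finger_gap: 0.0344
grip_force: 30.1
```

Emit:
carry_out --moves '[{"tx": -0.15,"ty": 0.1,"tz": -0.2,"wx": 0,"wy": 0,"wz": 0,"claw": 1},{"tx": 0,"ty": 0,"tz": -0.15,"wx": 0,"wy": 0,"wz": 0,"claw": 1},{"tx": 0,"ty": 0,"tz": 0,"wx": 0,"wy": 0,"wz": 0,"claw": 1}]'

```text
clock: 4.8
tcp_pos: [0.5708, 0.0125, 0.0289]
orientation: [0.0, 0.708, 0.706, 0.0]
wrist_force: [0.2, -0.4, -1.0]
finger_gap: 0.0344
grip_force: 30.1
```

Emit:
carry_out --moves '[{"tx": 0,"ty": 0,"tz": -0.12,"wx": 0,"wy": 0,"wz": 0,"claw": 1},{"tx": 0,"ty": 0,"tz": 0,"wx": 0,"wy": 0,"wz": 0,"claw": 1}]'

```text
clock: 5.05
tcp_pos: [0.5709, 0.0126, 0.0287]
orientation: [0.0, 0.708, 0.706, 0.0]
wrist_force: [-3.2, 0.0, 6.9]
finger_gap: 0.0338
grip_force: 30.6
```

Emit:
carry_out --moves '[{"tx": 0,"ty": 0,"tz": 0,"wx": 0,"wy": 0,"wz": 0,"claw": 0.0},{"tx": 0,"ty": 0,"tz": 0,"wx": 0,"wy": 0,"wz": 0,"claw": -0.5},{"tx": 0,"ty": 0,"tz": 0,"wx": 0,"wy": 0,"wz": 0,"claw": -1},{"tx": 0,"ty": 0,"tz": 0,"wx": 0,"wy": 0,"wz": 0,"claw": -1},{"tx": 0,"ty": 0,"tz": 2,"wx": 0,"wy": 0,"wz": 0,"claw": -1},{"tx": 0,"ty": 0,"tz": 5,"wx": 0,"wy": 0,"wz": 0,"claw": -1},{"tx": 0,"ty": 0,"tz": 5,"wx": 0,"wy": 0,"wz": 0,"claw": -1},{"tx": 0,"ty": 0,"tz": 4,"wx": 0,"wy": 0,"wz": 0,"claw": -1}]'

```text
clock: 6.05
tcp_pos: [0.5711, 0.0124, 0.1898]
orientation: [0.001, 0.709, 0.706, 0.001]
wrist_force: [0.4, 0.2, 0.5]
finger_gap: 0.0856
grip_force: 0.0
```

```bash
cat > chk.py <<'E'
import sys
from m import *
x,y,r=map(float,sys.argv[1:4])
s,T=tool(); print(s['clock'],s['tcp_pos'],s['finger_gap'],s['wrist_force'])
c=read_camera("top"); w=wrist(sys.argv[4])
for k in (c,w):
    for z in (.056,): print('rim',rim(k,z,(x-r,x+r,y-r,y+r),.006))
    for z in (.124,.088,.052): print(z,rim(k,z,(.41,.54,-.25,-.12),.005))
E
python3 chk.py .571 .014 .03 w4
```

```text
6.05 [0.57108802 0.01238557 0.1897651 ] 0.08557115807727218 [0.44029212 0.22570686 0.45241827]
rim None
0.124 (array([ 4.757e-01, -1.872e-01,  2.310e-02,  1.234e-01,  1.060e+02]), array([[ 0.4538, -0.2099],
       [ 0.4969, -0.1646]]))
0.088 (array([ 4.767e-01, -1.873e-01,  2.850e-02,  8.750e-02,  9.500e+01]), array([[ 0.4492, -0.208 ],
       [ 0.5047, -0.16  ]]))
0.052 (array([ 4.763e-01, -1.864e-01,  3.400e-02,  5.100e-02,  9.500e+01]), array([[ 0.4444, -0.2099],
       [ 0.5087, -0.153 ]]))
rim (array([5.71e-01, 1.49e-02, 1.76e-02, 5.69e-02, 6.65e+02]), array([[ 0.5542, -0.0015],
       [ 0.5872,  0.032 ]]))
0.124 None
0.088 (array([ 4.896e-01, -1.656e-01,  1.480e-02,  8.730e-02,  3.290e+02]), array([[ 0.4788, -0.1762],
       [ 0.5011, -0.1577]]))
0.052 (array([ 4.793e-01, -1.813e-01,  3.280e-02,  5.200e-02,  8.340e+02]), array([[ 0.4553, -0.199 ],
       [ 0.5099, -0.1512]]))
```

View pics/w4.png

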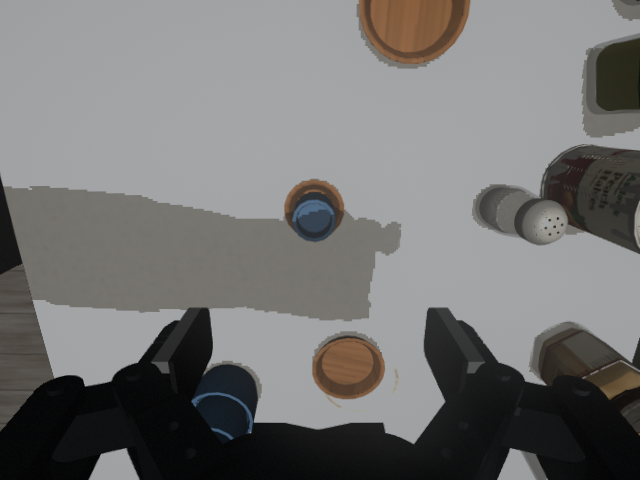

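Emit:
carry_out --moves '[{"tx": -1.9,"ty": -4,"tz": 0,"wx": 0,"wy": 0,"wz": 0,"claw": -1},{"tx": -2.5,"ty": -5.5,"tz": 0,"wx": 0,"wy": 0,"wz": 0,"claw": -1},{"tx": -2.5,"ty": -5.5,"tz": 0,"wx": 0,"wy": 0,"wz": 0,"claw": -1},{"tx": -2.5,"ty": -4.9,"tz": 0,"wx": 0,"wy": 0,"wz": 0,"claw": -1},{"tx": 0,"ty": 0,"tz": 0,"wx": 0,"wy": 0,"wz": 0,"claw": -1}]'

```text
clock: 6.78
tcp_pos: [0.475, -0.1894, 0.1869]
orientation: [-0.0, 0.711, 0.704, -0.0]
wrist_force: [1.3, 0.3, -0.6]
finger_gap: 0.0856
grip_force: 0.0
```

Emit:
carry_out --moves '[{"tx": 0.15,"ty": 0.2,"tz": -4,"wx": 0,"wy": 0,"wz": 0,"claw": -1},{"tx": 0,"ty": 0,"tz": -3.5,"wx": 0,"wy": 0,"wz": 0,"claw": -1},{"tx": 0,"ty": 0,"tz": -1.7,"wx": 0,"wy": 0,"wz": 0,"claw": -1},{"tx": 0,"ty": 0,"tz": 0,"wx": 0,"wy": 0,"wz": 0,"claw": -0.5},{"tx": 0,"ty": 0,"tz": 0,"wx": 0,"wy": 0,"wz": 0,"claw": 0.2},{"tx": 0,"ty": 0,"tz": 0,"wx": 0,"wy": 0,"wz": 0,"claw": 1},{"tx": 0,"ty": 0,"tz": 0,"wx": 0,"wy": 0,"wz": 0,"claw": 1}]'

```text
clock: 7.65
tcp_pos: [0.4789, -0.1847, 0.0965]
orientation: [0.001, 0.708, 0.706, 0.0]
wrist_force: [-0.7, -0.2, 1.7]
finger_gap: 0.0445
grip_force: 30.9
```

Emit:
carry_out --moves '[{"tx": 0,"ty": 0,"tz": 0.7,"wx": 0,"wy": 0,"wz": 0,"claw": 1},{"tx": 0,"ty": 0,"tz": 1.5,"wx": 0,"wy": 0,"wz": 0,"claw": 1},{"tx": 0,"ty": 0,"tz": 2.8,"wx": 0,"wy": 0,"wz": 0,"claw": 1},{"tx": 0,"ty": 2.5,"tz": 0,"wx": 0,"wy": 0,"wz": 0,"claw": 1},{"tx": 0,"ty": 5,"tz": 0,"wx": 0,"wy": 0,"wz": 0,"claw": 1},{"tx": -0.4,"ty": 6,"tz": 0,"wx": 0,"wy": 0,"wz": 0,"claw": 1},{"tx": -0.4,"ty": 6,"tz": 0,"wx": 0,"wy": 0,"wz": 0,"claw": 1},{"tx": -0.4,"ty": 6,"tz": 0,"wx": 0,"wy": 0,"wz": 0,"claw": 1}]'

```text
clock: 8.65
tcp_pos: [0.4664, 0.0721, 0.147]
orientation: [0.001, 0.709, 0.705, 0.001]
wrist_force: [1.0, 0.1, -0.8]
finger_gap: 0.0444
grip_force: 30.9
```

Emit:
carry_out --moves '[{"tx": -0.4,"ty": 6,"tz": 0,"wx": 0,"wy": 0,"wz": 0,"claw": 1},{"tx": -0.4,"ty": 6,"tz": 0,"wx": 0,"wy": 0,"wz": 0,"claw": 1},{"tx": 0,"ty": 4,"tz": -3,"wx": 0,"wy": 0,"wz": 0,"claw": 1},{"tx": 0,"ty": 0,"tz": -3,"wx": 0,"wy": 0,"wz": 0,"claw": 1},{"tx": 0,"ty": 0,"tz": 0,"wx": 0,"wy": 0,"wz": 0,"claw": 1}]'

```text
clock: 9.28
tcp_pos: [0.4563, 0.2304, 0.0845]
orientation: [-0.001, 0.708, 0.706, -0.002]
wrist_force: [0.1, 0.3, -1.0]
finger_gap: 0.0446
grip_force: 31.1
```

```bash
cat > chk2.py <<'E'
import sys
from m import *
X,Y=map(float,sys.argv[1:3])
s,T=tool(); t=s['tcp_pos']; print(s['clock'],t,s['finger_gap'],s['wrist_force'],s['joint_pos'].round(2))
c=wrist(sys.argv[3])
print('saucer',rim(c,.0165,(X-.06,X+.06,Y-.03,Y+.07),.003))
for dz in (.024,.028,.032): print(dz,rim(c,t[2]+dz,(t[0]-.025,t[0]+.025,t[1]-.04,t[1]+.045),.003))
E
python3 chk2.py .459 .2285 w5
```

```text
9.275 [0.45630811 0.23041186 0.08445545] 0.04455885282713692 [ 0.11433504  0.33571489 -0.9881551 ] [ 0.31  0.29 -0.36  0.92 -0.    1.88]
saucer (array([4.587e-01, 2.291e-01, 3.260e-02, 1.680e-02, 1.943e+03]), array([[0.4274, 0.2122],
       [0.4901, 0.2608]]))
0.024 (array([4.564e-01, 2.323e-01, 2.650e-02, 1.086e-01, 2.205e+03]), array([[0.4325, 0.2084],
       [0.4803, 0.2513]]))
0.028 (array([4.563e-01, 2.319e-01, 2.660e-02, 1.130e-01, 4.322e+03]), array([[0.433 , 0.207 ],
       [0.4795, 0.251 ]]))
0.032 (array([4.563e-01, 2.323e-01, 2.650e-02, 1.141e-01, 1.780e+03]), array([[0.4319, 0.2073],
       [0.4806, 0.2502]]))
```

View pics/w5.png

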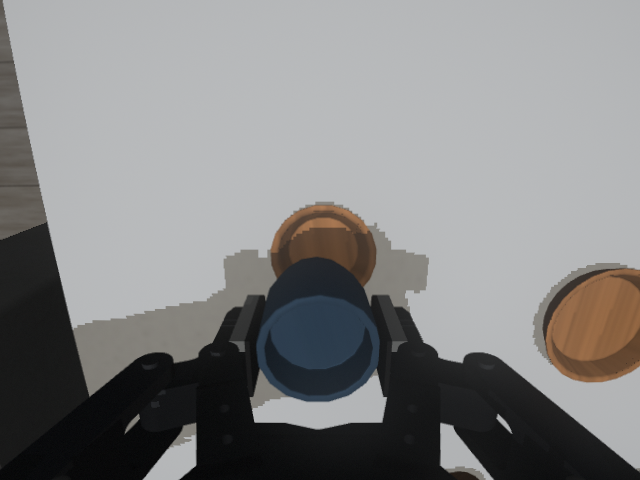

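Emit:
carry_out --moves '[{"tx": 0.25,"ty": 0,"tz": -2,"wx": 0,"wy": 0,"wz": 0,"claw": 1},{"tx": 0,"ty": 0,"tz": -1.8,"wx": 0,"wy": 0,"wz": 0,"claw": 1},{"tx": 0,"ty": 0,"tz": -1,"wx": 0,"wy": 0,"wz": 0,"claw": 1},{"tx": 0,"ty": 0,"tz": -0.4,"wx": 0,"wy": 0,"wz": 0,"claw": 1},{"tx": 0,"ty": 0,"tz": 0,"wx": 0,"wy": 0,"wz": 0,"claw": 1}]'

```text
clock: 9.95
tcp_pos: [0.4612, 0.2303, 0.0342]
orientation: [0.0, 0.709, 0.706, 0.0]
wrist_force: [0.8, 0.6, -1.3]
finger_gap: 0.0444
grip_force: 31.2
```

Bottom at about 9.7 mm; 5.7 mm to go.

Emit:
carry_out --moves '[{"tx": -0.2,"ty": 0,"tz": -0.3,"wx": 0,"wy": 0,"wz": 0,"claw": 1},{"tx": 0,"ty": 0,"tz": -0.2,"wx": 0,"wy": 0,"wz": 0,"claw": 1},{"tx": 0,"ty": 0,"tz": 0,"wx": 0,"wy": 0,"wz": 0,"claw": 1}]'

```text
clock: 10.32
tcp_pos: [0.4586, 0.2305, 0.0286]
orientation: [0.0, 0.708, 0.706, 0.0]
wrist_force: [-0.2, -0.9, -0.4]
finger_gap: 0.0446
grip_force: 31.2
```

Emit:
carry_out --moves '[{"tx": 0,"ty": 0,"tz": -0.12,"wx": 0,"wy": 0,"wz": 0,"claw": 1},{"tx": 0,"ty": 0,"tz": 0,"wx": 0,"wy": 0,"wz": 0,"claw": 1}]'

```text
clock: 10.58
tcp_pos: [0.4588, 0.2306, 0.0284]
orientation: [0.0, 0.708, 0.706, 0.0]
wrist_force: [-2.5, 0.0, 7.7]
finger_gap: 0.0442
grip_force: 31.9
```

Same contact signature as before; release and rise.

Emit:
carry_out --moves '[{"tx": 0,"ty": 0,"tz": 0,"wx": 0,"wy": 0,"wz": 0,"claw": -0.2},{"tx": 0,"ty": 0,"tz": 0,"wx": 0,"wy": 0,"wz": 0,"claw": -0.6},{"tx": 0,"ty": 0,"tz": 0,"wx": 0,"wy": 0,"wz": 0,"claw": -1},{"tx": 0,"ty": 0,"tz": 0,"wx": 0,"wy": 0,"wz": 0,"claw": -1},{"tx": 0,"ty": 0,"tz": 2,"wx": 0,"wy": 0,"wz": 0,"claw": -1},{"tx": 0,"ty": 0,"tz": 5,"wx": 0,"wy": 0,"wz": 0,"claw": -1},{"tx": 0,"ty": 0,"tz": 5,"wx": 0,"wy": 0,"wz": 0,"claw": -1},{"tx": 0,"ty": 0,"tz": 3,"wx": 0,"wy": 0,"wz": 0,"claw": -1}]'

```text
clock: 11.58
tcp_pos: [0.4596, 0.2307, 0.1801]
orientation: [0.001, 0.709, 0.706, 0.001]
wrist_force: [0.0, -0.3, -0.2]
finger_gap: 0.0857
grip_force: 0.0
```

```bash
python3 chk.py .459 .2285 .035 w6
```

```text
11.575 [0.4596002  0.23074464 0.18008684] 0.08565760782748458 [ 0.00774823 -0.33798323 -0.19842165]
rim (array([4.566e-01, 2.276e-01, 2.310e-02, 5.500e-02, 9.900e+01]), array([[0.4346, 0.2059],
       [0.4776, 0.2497]]))
0.124 None
0.088 (array([ 4.766e-01, -1.874e-01,  2.850e-02,  8.730e-02,  1.220e+02]), array([[ 0.4493, -0.214 ],
       [ 0.5028, -0.1601]]))
0.052 (array([ 4.762e-01, -1.862e-01,  3.390e-02,  5.150e-02,  9.200e+01]), array([[ 0.4444, -0.2102],
       [ 0.5086, -0.153 ]]))
rim (array([4.567e-01, 2.285e-01, 2.310e-02, 5.690e-02, 9.740e+02]), array([[0.4349, 0.2063],
       [0.4786, 0.2511]]))
0.124 None
0.088 None
0.052 None
```

Emit:
carry_out --moves '[{"tx": 0.2,"ty": -3,"tz": 0,"wx": 0,"wy": 0,"wz": 0,"claw": -1},{"tx": 0.3,"ty": -6,"tz": 0,"wx": 0,"wy": 0,"wz": 0,"claw": -1},{"tx": 0.3,"ty": -6,"tz": 0,"wx": 0,"wy": 0,"wz": 0,"claw": -1},{"tx": 0.3,"ty": -6,"tz": 0,"wx": 0,"wy": 0,"wz": 0,"claw": -1},{"tx": 0.3,"ty": -6,"tz": 0,"wx": 0,"wy": 0,"wz": 0,"claw": -1},{"tx": 0.3,"ty": -6,"tz": 0,"wx": 0,"wy": 0,"wz": 0,"claw": -1},{"tx": 0,"ty": -6,"tz": 0,"wx": 0,"wy": 0,"wz": 0,"claw": -1},{"tx": 0,"ty": -2.6,"tz": -2,"wx": 0,"wy": 0,"wz": 0,"claw": -1}]'

```text
clock: 12.68
tcp_pos: [0.4762, -0.1892, 0.1572]
orientation: [0.001, 0.71, 0.704, 0.0]
wrist_force: [0.0, 0.6, -0.3]
finger_gap: 0.0853
grip_force: 0.0
```

Emit:
carry_out --moves '[{"tx": 0,"ty": 0,"tz": -3,"wx": 0,"wy": 0,"wz": 0,"claw": -1},{"tx": 0,"ty": 0,"tz": 0,"wx": 0,"wy": 0,"wz": 0,"claw": -1}]'

```text
clock: 12.92
tcp_pos: [0.4732, -0.1847, 0.1243]
orientation: [-0.003, 0.709, 0.705, -0.001]
wrist_force: [-0.7, -0.5, -0.2]
finger_gap: 0.0855
grip_force: 0.0
```

Emit:
carry_out --moves '[{"tx": 0.3,"ty": -0.15,"tz": -2.5,"wx": 0,"wy": 0,"wz": 0,"claw": -1},{"tx": 0,"ty": 0,"tz": -2.5,"wx": 0,"wy": 0,"wz": 0,"claw": -1},{"tx": 0,"ty": 0,"tz": -1.5,"wx": 0,"wy": 0,"wz": 0,"claw": -1},{"tx": 0,"ty": 0,"tz": 0,"wx": 0,"wy": 0,"wz": 0,"claw": -0.7},{"tx": 0,"ty": 0,"tz": 0,"wx": 0,"wy": 0,"wz": 0,"claw": 0},{"tx": 0,"ty": 0,"tz": 0,"wx": 0,"wy": 0,"wz": 0,"claw": 1},{"tx": 0,"ty": 0,"tz": 0,"wx": 0,"wy": 0,"wz": 0,"claw": 1}]'

```text
clock: 13.8
tcp_pos: [0.4795, -0.1875, 0.0636]
orientation: [0.001, 0.708, 0.706, 0.0]
wrist_force: [-1.4, 0.1, 6.7]
finger_gap: 0.057
grip_force: 32.6
```

Emit:
carry_out --moves '[{"tx": 0,"ty": 0,"tz": 0.7,"wx": 0,"wy": 0,"wz": 0,"claw": 1},{"tx": 0,"ty": 0,"tz": 1.5,"wx": 0,"wy": 0,"wz": 0,"claw": 1},{"tx": 0,"ty": 0,"tz": 2.8,"wx": 0,"wy": 0,"wz": 0,"claw": 1},{"tx": 2.5,"ty": 0.6,"tz": 0,"wx": 0,"wy": 0,"wz": 0,"claw": 1},{"tx": 4,"ty": 1,"tz": 0,"wx": 0,"wy": 0,"wz": 0,"claw": 1},{"tx": 4,"ty": 1,"tz": 0,"wx": 0,"wy": 0,"wz": 0,"claw": 1},{"tx": 2,"ty": 0.5,"tz": -1,"wx": 0,"wy": 0,"wz": 0,"claw": 1},{"tx": 0,"ty": 0,"tz": -2,"wx": 0,"wy": 0,"wz": 0,"claw": 1}]'

```text
clock: 14.8
tcp_pos: [0.6065, -0.156, 0.0837]
orientation: [0.002, 0.708, 0.706, 0.001]
wrist_force: [-0.6, -0.2, -1.7]
finger_gap: 0.0567
grip_force: 32.5
```

```bash
python3 chk2.py .605 -.1555 w7
```

```text
14.8 [ 0.60651203 -0.1559895   0.08366835] 0.056711602875077656 [-0.55705992 -0.15031979 -1.6709616 ] [-0.38  0.48 -0.07  1.01  0.    1.19]
saucer (array([ 6.051e-01, -1.547e-01,  3.790e-02,  1.680e-02,  2.113e+03]), array([[ 0.5683, -0.1654],
       [ 0.6421, -0.1178]]))
0.024 (array([ 6.061e-01, -1.553e-01,  2.890e-02,  1.086e-01,  4.379e+03]), array([[ 0.5817, -0.1822],
       [ 0.6312, -0.1273]]))
0.028 (array([ 6.061e-01, -1.549e-01,  2.830e-02,  1.092e-01,  2.129e+03]), array([[ 0.5817, -0.1823],
       [ 0.6313, -0.1276]]))
0.032 None
```

View pics/w7.png

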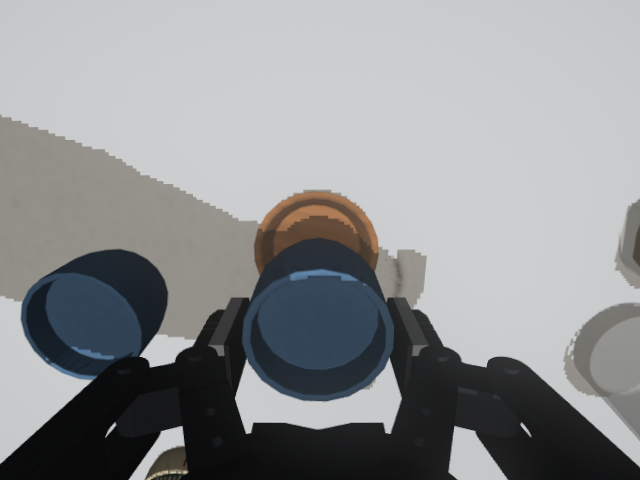

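Emit:
carry_out --moves '[{"tx": -0.1,"ty": 0,"tz": -2,"wx": 0,"wy": 0,"wz": 0,"claw": 1},{"tx": 0,"ty": 0,"tz": -1.7,"wx": 0,"wy": 0,"wz": 0,"claw": 1},{"tx": 0,"ty": 0,"tz": -0.7,"wx": 0,"wy": 0,"wz": 0,"claw": 1},{"tx": 0,"ty": 0,"tz": -0.3,"wx": 0,"wy": 0,"wz": 0,"claw": 1},{"tx": 0,"ty": 0,"tz": 0,"wx": 0,"wy": 0,"wz": 0,"claw": 1}]'

```text
clock: 15.48
tcp_pos: [0.6029, -0.1562, 0.0358]
orientation: [0.0, 0.709, 0.706, 0.0]
wrist_force: [0.1, 1.1, -1.1]
finger_gap: 0.0569
grip_force: 32.5
```

Emit:
carry_out --moves '[{"tx": 0.2,"ty": 0,"tz": -0.2,"wx": 0,"wy": 0,"wz": 0,"claw": 1},{"tx": 0,"ty": 0,"tz": -0.15,"wx": 0,"wy": 0,"wz": 0,"claw": 1},{"tx": 0,"ty": 0,"tz": 0,"wx": 0,"wy": 0,"wz": 0,"claw": 1}]'

```text
clock: 15.85
tcp_pos: [0.6047, -0.156, 0.0319]
orientation: [0.0, 0.709, 0.706, 0.0]
wrist_force: [-0.2, -0.1, -0.6]
finger_gap: 0.0567
grip_force: 32.5
```

Emit:
carry_out --moves '[{"tx": 0,"ty": 0,"tz": -0.12,"wx": 0,"wy": 0,"wz": 0,"claw": 1},{"tx": 0,"ty": 0,"tz": 0,"wx": 0,"wy": 0,"wz": 0,"claw": 1}]'

```text
clock: 16.1
tcp_pos: [0.6048, -0.1561, 0.0317]
orientation: [0.0, 0.709, 0.706, 0.0]
wrist_force: [-2.5, 1.0, 4.3]
finger_gap: 0.0566
grip_force: 32.9
```

Emit:
carry_out --moves '[{"tx": 0,"ty": 0,"tz": 0,"wx": 0,"wy": 0,"wz": 0,"claw": -0.4},{"tx": 0,"ty": 0,"tz": 0,"wx": 0,"wy": 0,"wz": 0,"claw": -0.8},{"tx": 0,"ty": 0,"tz": 0,"wx": 0,"wy": 0,"wz": 0,"claw": -1},{"tx": 0,"ty": 0,"tz": 0,"wx": 0,"wy": 0,"wz": 0,"claw": -1},{"tx": 0,"ty": 0,"tz": 2,"wx": 0,"wy": 0,"wz": 0,"claw": -1},{"tx": 0,"ty": 0,"tz": 4,"wx": 0,"wy": 0,"wz": 0,"claw": -1},{"tx": 0,"ty": 0,"tz": 4,"wx": 0,"wy": 0,"wz": 0,"claw": -1},{"tx": -1,"ty": 0,"tz": 1,"wx": 0,"wy": 0,"wz": 0,"claw": -1}]'

```text
clock: 17.1
tcp_pos: [0.5967, -0.1568, 0.1438]
orientation: [0.003, 0.708, 0.706, 0.001]
wrist_force: [0.5, -0.5, 0.2]
finger_gap: 0.0851
grip_force: 0.0
```

```bash
python3 chk.py .605 -.155 .04 w8
```

```text
17.1 [ 0.59672877 -0.15682129  0.14378525] 0.08509025204859585 [ 0.5352422  -0.49559826  0.21328462]
rim (array([ 6.075e-01, -1.354e-01,  1.770e-02,  5.390e-02,  2.600e+01]), array([[ 0.5908, -0.1383],
       [ 0.6244, -0.1285]]))
0.124 None
0.088 None
0.052 None
rim (array([ 6.042e-01, -1.555e-01,  2.860e-02,  5.680e-02,  1.731e+03]), array([[ 0.5769, -0.1824],
       [ 0.6314, -0.1275]]))
0.124 None
0.088 None
0.052 (array([ 4.766e-01, -1.858e-01,  3.450e-02,  5.250e-02,  2.081e+03]), array([[ 0.4443, -0.218 ],
       [ 0.5101, -0.1522]]))
```

Emit:
carry_out --moves '[{"tx": -3,"ty": -0.8,"tz": 0,"wx": 0,"wy": 0,"wz": 0,"claw": -1},{"tx": -4.5,"ty": -1.1,"tz": 0,"wx": 0,"wy": 0,"wz": 0,"claw": -1},{"tx": -4.5,"ty": -1.1,"tz": -2,"wx": 0,"wy": 0,"wz": 0,"claw": -1},{"tx": 0,"ty": 0,"tz": -2,"wx": 0,"wy": 0,"wz": 0,"claw": -1},{"tx": 0,"ty": 0,"tz": 0,"wx": 0,"wy": 0,"wz": 0,"claw": -1}]'

```text
clock: 17.82
tcp_pos: [0.4722, -0.185, 0.0981]
orientation: [-0.003, 0.709, 0.705, -0.001]
wrist_force: [0.5, 0.7, -0.3]
finger_gap: 0.085
grip_force: 0.0
```

Emit:
carry_out --moves '[{"tx": 0.2,"ty": -0.1,"tz": -2,"wx": 0,"wy": 0,"wz": 0,"claw": -1},{"tx": 0,"ty": 0,"tz": 0,"wx": 0,"wy": 0,"wz": 0,"claw": -1},{"tx": 0,"ty": 0,"tz": 0,"wx": 0,"wy": 0,"wz": 0,"claw": -1}]'

```text
clock: 18.2
tcp_pos: [0.4771, -0.187, 0.0811]
orientation: [0.0, 0.708, 0.706, 0.0]
wrist_force: [-0.2, 0.2, -0.4]
finger_gap: 0.0857
grip_force: 0.0
```

Centred. Down 5.9 cm, then close.

Emit:
carry_out --moves '[{"tx": 0,"ty": 0,"tz": -2,"wx": 0,"wy": 0,"wz": 0,"claw": -1},{"tx": 0,"ty": 0,"tz": -2,"wx": 0,"wy": 0,"wz": 0,"claw": -1},{"tx": 0,"ty": 0,"tz": -1.9,"wx": 0,"wy": 0,"wz": 0,"claw": -1},{"tx": 0,"ty": 0,"tz": 0,"wx": 0,"wy": 0,"wz": 0,"claw": -0.8},{"tx": 0,"ty": 0,"tz": 0,"wx": 0,"wy": 0,"wz": 0,"claw": -0.4},{"tx": 0,"ty": 0,"tz": 0,"wx": 0,"wy": 0,"wz": 0,"claw": 0.2},{"tx": 0,"ty": 0,"tz": 0,"wx": 0,"wy": 0,"wz": 0,"claw": 1}]'

```text
clock: 19.08
tcp_pos: [0.4774, -0.1874, 0.0228]
orientation: [0.001, 0.709, 0.706, 0.0]
wrist_force: [-0.4, 0.6, 4.9]
finger_gap: 0.0673
grip_force: 34.5
```

Emit:
carry_out --moves '[{"tx": 0,"ty": 0,"tz": 0.7,"wx": 0,"wy": 0,"wz": 0,"claw": 1},{"tx": 0,"ty": 0,"tz": 1.5,"wx": 0,"wy": 0,"wz": 0,"claw": 1},{"tx": 0,"ty": 0,"tz": 3,"wx": 0,"wy": 0,"wz": 0,"claw": 1},{"tx": 0,"ty": 0,"tz": 4.5,"wx": 0,"wy": 0,"wz": 0,"claw": 1},{"tx": 1,"ty": 2.5,"tz": 1,"wx": 0,"wy": 0,"wz": 0,"claw": 1},{"tx": 2,"ty": 4.5,"tz": 0,"wx": 0,"wy": 0,"wz": 0,"claw": 1},{"tx": 2.3,"ty": 5,"tz": 0,"wx": 0,"wy": 0,"wz": 0,"claw": 1},{"tx": 2.3,"ty": 5,"tz": 0,"wx": 0,"wy": 0,"wz": 0,"claw": 1}]'

```text
clock: 20.08
tcp_pos: [0.5535, -0.0157, 0.1299]
orientation: [0.001, 0.709, 0.705, 0.0]
wrist_force: [0.4, -1.7, -2.3]
finger_gap: 0.0674
grip_force: 34.6
```

Emit:
carry_out --moves '[{"tx": 2.3,"ty": 5,"tz": 0,"wx": 0,"wy": 0,"wz": 0,"claw": 1},{"tx": 2.3,"ty": 5,"tz": 0,"wx": 0,"wy": 0,"wz": 0,"claw": 1},{"tx": 2.3,"ty": 5,"tz": 0,"wx": 0,"wy": 0,"wz": 0,"claw": 1},{"tx": 2.5,"ty": 4,"tz": -1,"wx": 0,"wy": 0,"wz": 0,"claw": 1},{"tx": 0.3,"ty": 0.4,"tz": -3,"wx": 0,"wy": 0,"wz": 0,"claw": 1},{"tx": 0,"ty": 0,"tz": -1.5,"wx": 0,"wy": 0,"wz": 0,"claw": 1},{"tx": 0,"ty": 0,"tz": 0,"wx": 0,"wy": 0,"wz": 0,"claw": 1},{"tx": 0,"ty": 0,"tz": 0,"wx": 0,"wy": 0,"wz": 0,"claw": 1}]'

```text
clock: 21.08
tcp_pos: [0.6501, 0.1762, 0.075]
orientation: [0.0, 0.709, 0.705, 0.0]
wrist_force: [-0.1, -0.9, -1.6]
finger_gap: 0.0673
grip_force: 34.7
```

```bash
python3 chk2.py .65 .1766 w9
```

```text
21.075 [0.65009693 0.1761941  0.07502468] 0.06734402441936313 [-0.08333651 -0.94587976 -1.63822232] [ 0.15  0.58  0.07  1.06 -0.    1.72]
saucer (array([6.497e-01, 1.774e-01, 4.350e-02, 1.680e-02, 2.437e+03]), array([[0.6074, 0.1723],
       [0.6922, 0.2199]]))
0.024 (array([6.495e-01, 1.790e-01, 3.310e-02, 9.920e-02, 2.167e+03]), array([[0.6256, 0.1469],
       [0.6746, 0.2114]]))
0.028 (array([6.497e-01, 1.778e-01, 3.420e-02, 1.047e-01, 4.323e+03]), array([[0.6255, 0.1452],
       [0.6747, 0.2114]]))
0.032 (array([6.494e-01, 1.779e-01, 3.420e-02, 1.052e-01, 2.979e+03]), array([[0.6255, 0.1449],
       [0.6747, 0.2111]]))
```

View pics/w9.png

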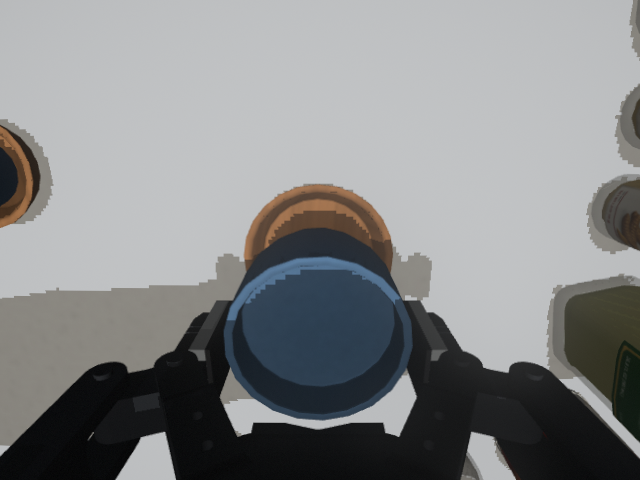

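Emit:
carry_out --moves '[{"tx": 0,"ty": 0,"tz": -1.8,"wx": 0,"wy": 0,"wz": 0,"claw": 1},{"tx": 0,"ty": 0,"tz": -1.6,"wx": 0,"wy": 0,"wz": 0,"claw": 1},{"tx": 0,"ty": 0,"tz": -0.7,"wx": 0,"wy": 0,"wz": 0,"claw": 1},{"tx": 0,"ty": 0,"tz": -0.3,"wx": 0,"wy": 0,"wz": 0,"claw": 1},{"tx": 0,"ty": 0,"tz": 0,"wx": 0,"wy": 0,"wz": 0,"claw": 1},{"tx": 0,"ty": 0,"tz": 0,"wx": 0,"wy": 0,"wz": 0,"claw": 1}]'

```text
clock: 21.88
tcp_pos: [0.6502, 0.1771, 0.0302]
orientation: [0.0, 0.708, 0.706, 0.0]
wrist_force: [0.4, 0.2, -1.9]
finger_gap: 0.0677
grip_force: 34.7
```

Emit:
carry_out --moves '[{"tx": 0,"ty": 0,"tz": -0.2,"wx": 0,"wy": 0,"wz": 0,"claw": 1},{"tx": 0,"ty": 0,"tz": -0.15,"wx": 0,"wy": 0,"wz": 0,"claw": 1},{"tx": 0,"ty": 0,"tz": 0,"wx": 0,"wy": 0,"wz": 0,"claw": 1}]'

```text
clock: 22.25
tcp_pos: [0.65, 0.177, 0.0268]
orientation: [0.0, 0.709, 0.706, 0.0]
wrist_force: [-1.3, 0.5, 1.3]
finger_gap: 0.0673
grip_force: 35.0
```

Emit:
carry_out --moves '[{"tx": 0,"ty": 0,"tz": -0.08,"wx": 0,"wy": 0,"wz": 0,"claw": 1},{"tx": 0,"ty": 0,"tz": 0,"wx": 0,"wy": 0,"wz": 0,"claw": 1}]'

```text
clock: 22.5
tcp_pos: [0.65, 0.177, 0.0267]
orientation: [0.0, 0.709, 0.706, 0.0]
wrist_force: [-2.1, -0.4, 7.0]
finger_gap: 0.0673
grip_force: 35.3
```

Contact; release and rise.

Emit:
carry_out --moves '[{"tx": 0,"ty": 0,"tz": 0,"wx": 0,"wy": 0,"wz": 0,"claw": -0.7},{"tx": 0,"ty": 0,"tz": 0,"wx": 0,"wy": 0,"wz": 0,"claw": -1},{"tx": 0,"ty": 0,"tz": 0,"wx": 0,"wy": 0,"wz": 0,"claw": -1},{"tx": 0,"ty": 0,"tz": 0,"wx": 0,"wy": 0,"wz": 0,"claw": -1},{"tx": 0,"ty": 0,"tz": 2,"wx": 0,"wy": 0,"wz": 0,"claw": -1},{"tx": 0,"ty": 0,"tz": 4,"wx": 0,"wy": 0,"wz": 0,"claw": -1},{"tx": 0,"ty": 0,"tz": 5,"wx": 0,"wy": 0,"wz": 0,"claw": -1},{"tx": 0,"ty": 0,"tz": 5,"wx": 0,"wy": 0,"wz": 0,"claw": -1}]'

```text
clock: 23.5
tcp_pos: [0.6495, 0.1769, 0.1866]
orientation: [-0.0, 0.709, 0.706, -0.0]
wrist_force: [0.6, -1.2, -0.5]
finger_gap: 0.0852
grip_force: 0.0
```

Emit:
carry_out --moves '[{"tx": -2,"ty": -4,"tz": 4,"wx": 0,"wy": 0,"wz": 0,"claw": -1},{"tx": -2,"ty": -5,"tz": 3,"wx": 0,"wy": 0,"wz": 0,"claw": -1},{"tx": -2,"ty": -5,"tz": 0,"wx": 0,"wy": 0,"wz": 0,"claw": -1},{"tx": -2,"ty": -5,"tz": 0,"wx": 0,"wy": 0,"wz": 0,"claw": -1},{"tx": -2,"ty": -5,"tz": 0,"wx": 0,"wy": 0,"wz": 0,"claw": -1},{"tx": -2,"ty": -5,"tz": 0,"wx": 0,"wy": 0,"wz": 0,"claw": -1},{"tx": 0,"ty": -5,"tz": 0,"wx": 0,"wy": 0,"wz": 0,"claw": -1},{"tx": 0,"ty": 0,"tz": 0,"wx": 0,"wy": 0,"wz": 0,"claw": -1}]'

```text
clock: 24.5
tcp_pos: [0.5294, -0.1664, 0.2553]
orientation: [0.0, 0.71, 0.704, -0.0]
wrist_force: [1.1, 0.5, 0.0]
finger_gap: 0.0852
grip_force: 0.0
```

Run:
```python
from m import *
w=wrist(); c=read_camera("top"); cv2.imwrite("pics/top2.png",c['image']); s=read_camera("scene")
for n,x,y,r in (("s",.571,.0138,.03),("m",.459,.2285,.035),("l",.605,-.1555,.04),("xl",.65,.1766,.045)):
    for k in (c,w,s): print(n,rim(k,.056,(x-r,x+r,y-r,y+r),.006))
```

```text
s (array([5.709e-01, 1.400e-02, 1.740e-02, 5.500e-02, 6.100e+01]), array([[ 0.5538, -0.003 ],
       [ 0.5861,  0.0294]]))
s (array([5.701e-01, 7.300e-03, 1.530e-02, 5.680e-02, 2.530e+02]), array([[ 0.5559, -0.0023],
       [ 0.5847,  0.0072]]))
s (array([5.701e-01, 1.620e-02, 1.870e-02, 5.350e-02, 8.100e+01]), array([[ 0.5521, -0.0014],
       [ 0.5856,  0.0332]]))
m (array([4.568e-01, 2.278e-01, 2.320e-02, 5.540e-02, 9.700e+01]), array([[0.4346, 0.2054],
       [0.4776, 0.249 ]]))
m None
m (array([4.552e-01, 2.291e-01, 2.350e-02, 5.430e-02, 1.710e+02]), array([[0.4326, 0.2067],
       [0.4774, 0.2521]]))
l (array([ 6.040e-01, -1.566e-01,  2.860e-02,  5.470e-02,  1.250e+02]), array([[ 0.5761, -0.1845],
       [ 0.632 , -0.1284]]))
l (array([ 6.043e-01, -1.553e-01,  2.880e-02,  5.680e-02,  8.530e+02]), array([[ 0.576 , -0.1829],
       [ 0.6315, -0.1275]]))
l (array([ 6.041e-01, -1.540e-01,  3.100e-02,  5.340e-02,  1.130e+02]), array([[ 0.5743, -0.1817],
       [ 0.6288, -0.1261]]))
xl (array([6.497e-01, 1.778e-01, 3.440e-02, 5.510e-02, 1.560e+02]), array([[0.6167, 0.1442],
       [0.6829, 0.2093]]))
xl None
xl (array([6.486e-01, 1.791e-01, 3.500e-02, 5.420e-02, 2.000e+02]), array([[0.6142, 0.1459],
       [0.6797, 0.2121]]))
```

View pics/top2.png

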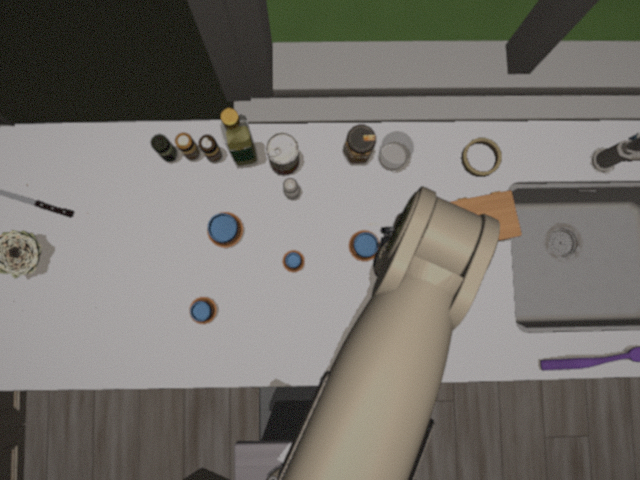

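All four pots sit in their saucers, at top-view pixels small (293,261), medium (203,310), large (364,245) and largest (225,229). Their rims are at about 55–57 mm, and the shaker at (291,187) has not moved.

```bash
python3 -c "
from workcell import env
print(env.hand_in())"
```

```text
the job is handed in; nothing more can be done
None
```

All four pots stand seated and released in their own saucers, placed from the top down in about 25 s of the 128 s allowed; I handed the job in, but it returned no verdict.

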